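# Seat the biscuit tray on its three-ball stand

### The arm

A 6-joint arm with a two-finger parallel gripper is mounted at the origin on the work surface. World frame = base frame: x ahead of the robot, y to its left, z up, the work surface at z = 0. Lengths are in m, angles in degrees, forces in N, time in s.
With the tool pointing down it reaches from about 0.4 to 0.825 m from the base axis. Payload 7 kg.
Tool frame: the origin (TCP) lies between the finger pads; the fingertips stand 19 mm ahead of it and the grasp point (between the pads) is the TCP; x points along the fingers, y is the direction in which the jaws open and shut, and the axes are right-handed (so a half turn about x gives the same grasp; the last joint's range is limited). The gripper opens to 88 mm and grips with 3 to 60 N. Pads are 19 mm wide; open, the fingers measure 130 mm over their backs; the gripper's body (78 mm by 193 mm) begins 47 mm behind the grasp point.
Start: joints at [86.866, 20.546, 0.682, 0, -70.136, -16.507], TCP at [0.227, 0.636, 0.246] pointing down, gripper open.
Joint ranges: [-176.03, 176.03], [-82.01, 121.73], [-58.28, 71.71], [-173.87, 95.51], [-174.79, -0.11], [-173.66, 173.66]. Speed limits (degrees/s): [136.94, 136.94, 172.46, 180, 180, 180].

### API

Orientations are given as [roll, pitch, yaw] about the fixed x, y, z axes, in that order (R = Rz(yaw) Ry(pitch) Rx(roll)).
In Python, from plant import r gives the robot as it stands.
- The arm moves only by the tool send_rows, never from a script. Its argument "plan" is a list of rows, each a list of 2 entries, a list of its own where there are three numbers: the shift along the tool's x, y, z scaled (see below), then the turn, a rotation vector about the tool's x, y, z scaled (see below). A call has exactly 5 rows; each row is the pose to reach, as a shift and turn from the pose measured when the call began, along the tool's axes at that moment; what a row does not reach only later rows make up. The controller multiplies each number of a shift by 0.15 m and each number of a turn by pi/4 rad. A row lasts 1/10 s, in which the tool goes at most 50 mm and 8.59 degrees, less where a joint would pass 70% of its speed; a pose out of reach is approached as far as the arm can. A call with a number of a shift or a turn outside -1 to 1 is refused whole. A call with a gripper value outside its range is refused whole. "jaw" is the opening, from -1 (shut) to 1 (fully open), so that 0 is half open, set as the call begins (left out, the last holds). The fingers move at their own pace and stop on an object; "force" is the grip in N (left out, the last holds). Time passes only in rows, so rows that repeat a pose let the fingers close, or fill a call up. It gives the time, the measured TCP pose, the force and the opening at its end, in the units of the state.
- r.get_state(): the state, without advancing time (a new reading comes with each control period).
- r.capture(name): name is "scene" or "top"; returns a dict with "color" (480x640x3 uint8, red, green, blue), "range_z" (480x640 float32, m along the optical axis (not along the pixel's ray), 0 where there is no reading), "mtx" (3x3 intrinsics, pixels), "pose" (4x4, takes a point from camera to world coordinates). Camera axes: x right, y down, z forward; pixel columns grow to the right and rows downward; lengths in m; the calibration is good to about 2 mm. A picture is of the moment at which its call begins.
- r.close_job(): hands the job in, once; it reports no verdict.
Trained networks look in a picture, given as the dict that the camera call returned (one of the last four; its "shot" number tells which), for a name from the list of things; names that differ only in an ending like _2 or _b are one class to them, and where a whole thing is asked for, a point or a joint stands for the part that bears it (a point fixed in the world has none). Each returns a list of dicts, best first, with "score" (0 to 1); they miss things now and then, are a little off and sometimes report something else, mostly with a low value. They report only what shows in the picture. A call takes as long as a camera call. They do not tell look-alikes from the thing itself.
- r.find_in(picture, target): "uv" ([column, row] in pixels, amid what is visible of it).
- r.trace(picture, target): "mask" (480x640 bool, what is visible of it) and "uv" ([column, row] in pixels, amid what is visible of it).
The state is a dict: "time_s": time; "joints": joint angles; "qd": joint speeds; "joint_torque": joint torques, N m; "tcp_pos": TCP position; "eef_rot": TCP orientation; "contact_force": force on the tool from outside, world axes, zero at the start; "moment": the same for the moment, N m; "gripper_width": finger opening in m.
Only numpy, scipy, OpenCV 4.12 (cv2) and the standard library are available. Lean on these libraries where they do the work, as an engineer would, in place of code of your own. Each camera call takes 0.05 s, during which the arm holds its last target. There are 200 camera calls.

### The job

Pick up the steel biscuit tray with the three blue strips by its wooden knob, turn it so that its strips lie over the three brass balls of the buffet stand, lower it on and press it down until the stand's springs have pulled it fully home, level on all three balls; then let go. Do not drop it on: keep hold of it until it is down on the stand. Leave the plain tray without strips where it is.

Things in the scene. Friction and masses are not known exactly. Their poses are not given: they have to be found in the camera images.
- tray_knob (a point): Centre of the wooden knob (upright, 30 dia, 44 tall) of the loose steel tray to seat (160 dia, about 0.35 kg); 68 above its feet, 40 above its plate. z up; x outward along one of its three blue strips, 120 deg apart. Under each strip a radial V groove (40 wide, 20 deep, all alike: any of three turns fits) takes a ball up to 10 mm or 10 deg off and centres on it. Lengths in mm.
- stand_home (a point): Where the tray's knob centre is when the tray is fully home: on the axis of the fixed buffet stand, 124 mm above the table. z up; x towards one of its three balls. Three sprung orange jaws between the balls grip a stud under the tray: met some 9 mm above home, they need a press of 5 to 10 N past a point 4 mm above home, then pull the tray down.
- stand_ball (a point): Centre of one of the stand's three brass balls, 20 mm dia, 62 mm above the table. They stand 120 degrees apart on a circle of 56 mm radius round the stand's axis, on a dark round top plate 140 mm across and 50 mm above the table. Axes as stand_home, so x points from the stand's axis through this ball.
- plain_knob (a point): Centre of the wooden knob of the other tray, a bystander to leave alone: same size, steel and knob (this point 68 mm above the table), but without blue strips or grooves.
There are look-alikes about, which are no part of the job. What is shaped like the part that bears stand_home but green or red is not meant. Leave any green look-alike of the part that bears tray_knob alone.

How it is judged (in metres and radians):
On the way, in this order (a step that is already met when the one before it is completed fails the run):
1. the tray with the strips is lifted off the table (height (world z) of tray_knob above 0.09 m and horizontal distance between tray_knob and stand_home above 0.1 m), for 0.1 s.
2. the tray, still held, has been brought down on the stand (within 15 mm of the home height and of the stand's axis) (horizontal distance between tray_knob and stand_home below 0.015 m and z of tray_knob in the frame of stand_home below 0.015 m and contact force between the fingers and tray above 0.5 N), for 0.05 s.
At the end, for the whole second after the job is handed in: The tray with the strips is fully home on the stand: its knob within 6 mm sideways and 4 mm in height of the home point, tilted less than 0.06 rad (3.4 degrees), at rest and let go; the plain tray is within 30 mm of where it was (horizontal distance between tray_knob and stand_home below 0.006 m and z of tray_knob in the frame of stand_home between -0.004 and 0.004 m and angle between tray_knob's own z axis and vertical below 0.06 rad and linear speed of tray below 0.02 m/s and distance of plain_knob from where it was at the start of the episode below 0.03 m); the robot touches nothing.
It fails at once if the plain tray is moved by more than 50 mm or tipped by more than 0.5 rad (distance of plain_knob from where it was at the start of the episode above 0.05 m or angle between plain_knob's own z axis and vertical above 0.5 rad).
It also fails if it takes over 40 s, if anything falls off the work surface, if the arm or the gripper's body presses on something with over 40 N, if the wrist force passes 120 N, or if a joint passes its speed limit or range.

## Working session

There is one attempt and no reset: what is moved stays moved. The work goes in short steps, Python scripts to look and compute and a tool call to move; the robot and the scene stay as the last step left them, time stands still between calls to the robot, and variables do not carry over. Pictures are saved under pics/ and viewed, about 8 in all and at most 12, crops included, and the job is handed in when it is done.

Besides the shell and the picture viewer there is one more tool, called after "Request:" as name(argument=value, ...), one argument or row to a line, values as JSON. send_rows: Moves the arm, as the interface text tells. Its arguments: {"type":"object","properties":{"plan":{"type":"array"},"jaw":{"type":"number"},"force":{"type":"number"}},"required":["plan"]}

```bash
mkdir -p pics; cat > h.py <<'E'
import numpy as np, cv2
from plant import r
def P(pic,u,v,z=None):
    K=pic['mtx'];T=pic['pose']
    d=np.array([(u-K[0,2])/K[0,0],(v-K[1,2])/K[1,1],1.])
    if z is None: return T[:3,:3]@(d*pic['range_z'][int(v),int(u)])+T[:3,3]
    w=T[:3,:3]@d; return T[:3,3]+w*(z-T[2,3])/w[2]
def cloud(pic):
    K=pic['mtx'];T=pic['pose'];Z=pic['range_z']
    v,u=np.mgrid[:480,:640]
    c=np.stack([(u-K[0,2])/K[0,0]*Z,(v-K[1,2])/K[1,1]*Z,Z],-1)
    w=c@T[:3,:3].T+T[:3,3]; w[Z==0]=np.nan; return w
def save(pic,n): cv2.imwrite('pics/'+n+'.png',pic['color'][:,:,::-1])
E
python3 - <<'E'
from h import *
np.set_printoptions(precision=3,suppress=True)
for n in('scene','top'):
    p=r.capture(n);save(p,n+'1');print(n,p['pose'][:3,3])
    for t in('tray_knob','stand_home','stand_ball','plain_knob'):
        for f in r.find_in(p,t)[:6]: print(t,round(f['score'],2),np.round(f['uv']),P(p,*f['uv']))
print(r.get_state())
E
```

```text
scene [ 0.77  -0.516  0.907]
tray_knob 0.81 [135. 392.] [ 0.294 -0.448  0.03 ]
tray_knob 0.74 [198. 302.] [ 0.271 -0.233  0.047]
tray_knob 0.64 [356. 279.] [0.532 0.019 0.028]
stand_home 0.78 [416. 212.] [0.568 0.266 0.052]
stand_home 0.76 [339. 180.] [0.336 0.263 0.049]
stand_home 0.64 [422. 158.] [0.492 0.467 0.05 ]
stand_ball 0.8 [420. 156.] [0.485 0.475 0.048]
stand_ball 0.78 [417. 210.] [0.565 0.277 0.05 ]
stand_ball 0.67 [340. 181.] [0.342 0.26  0.049]
plain_knob 0.86 [259. 376.] [ 0.488 -0.297  0.051]
top [0.292 0.014 1.364]
tray_knob 0.94 [312. 210.] [0.517 0.025 0.087]
tray_knob 0.89 [475. 292.] [ 0.284 -0.428  0.077]
tray_knob 0.67 [397. 301.] [ 0.262 -0.21   0.082]
stand_home 0.68 [148. 226.] [0.482 0.495 0.052]
stand_home 0.61 [223. 280.] [0.326 0.278 0.049]
stand_ball 0.8 [220. 279.] [0.326 0.286 0.049]
stand_ball 0.77 [221. 199.] [0.558 0.286 0.053]
stand_ball 0.76 [150. 225.] [0.483 0.49  0.048]
plain_knob 0.62 [417. 230.] [ 0.463 -0.277  0.06 ]
plain_knob 0.53 [222. 201.] [0.547 0.28  0.075]
{'time_s': 0.5, 'joints': array([ 86.865,  20.547,   0.678,   0.   , -70.136, -16.505]), 'qd': array([ 0.019, -0.062,  0.012, -0.075,  0.008,  0.065]), 'joint_torque': array([  0.001, -58.18 ,  29.307,   6.997,   0.012,  -0.   ]), 'tcp_pos': array([0.227, 0.636, 0.246]), 'eef_rot': array([107.224,  89.995, -92.416]), 'contact_force': array([ 0.558, -0.017,  0.243]), 'moment': array([ 0.045,  0.028, -0.009]), 'gripper_width': 0.08761645162212461}
```

```bash
ls -la
```

```text
total 16
drwxr-xr-x  3 agent agent 4096 Dec  4 17:33 .
drwxr-xr-x 23 root  root  4096 Dec  4 17:33 ..
-rw-r--r--  1 agent agent  560 Dec  4 17:33 h.py
drwxr-xr-x  2 agent agent 4096 Dec  4 17:33 pics
```

View pics/scene1.png

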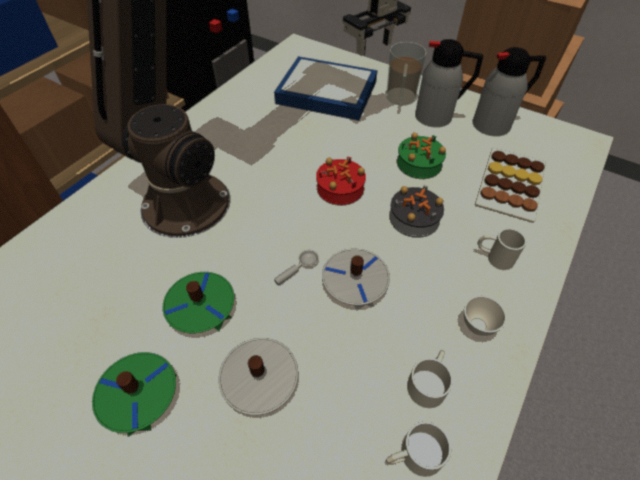

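View pics/top1.png

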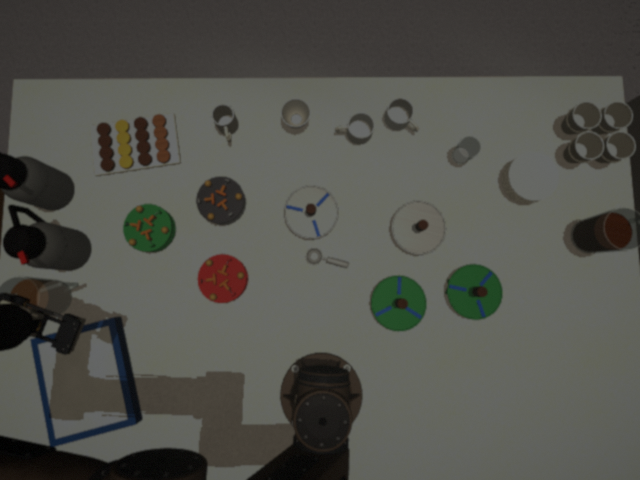

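The steel tray with blue strips is at top (311,211) / scene (356,277). The dark stand is at top (221,201) / scene (416,211). I'll measure both from the colours and depth.

```bash
cat > meas.py <<'E'
from h import *
np.set_printoptions(precision=4,suppress=True)
def fit3(xy,c):  # angle mod 120 of 3-fold points, refined about c
    a=np.arctan2(xy[:,1]-c[1],xy[:,0]-c[0]); return np.degrees(np.angle(np.mean(np.exp(3j*a)))/3)
def isect(p,m,z):
    v,u=np.nonzero(m);return np.array([P(p,a,b,z)[:2] for a,b in zip(u,v)])
def circ(xy):
    (c,rad)=cv2.minEnclosingCircle(xy.astype(np.float32)); return np.array(c),rad
if __name__=='__main__':
  for n in('scene','top'):
    p=r.capture(n);W=cloud(p);hsv=cv2.cvtColor(p['color'],cv2.COLOR_RGB2HSV)
    near=lambda c,d:np.hypot(W[...,0]-c[0],W[...,1]-c[1])<d
    H,S,V=cv2.split(hsv)
    blue=(H>100)&(H<130)&(S>110)&near((.525,.02),.09)
    b=isect(p,blue,.0285); print(n,'blue',len(b),'3fold centre-free:')
    k,l=b.shape[0],0
    _,lab,st,cen=cv2.connectedComponentsWithStats(blue.astype(np.uint8))
    for i in range(1,len(st)):
        if st[i,4]>8: q=P(p,*cen[i],.029);print('  strip',st[i,4],q[:2])
    knob=near((.525,.02),.06)&(W[...,2]>.05)&(V<110)
    print(' knob cloud',np.nanmedian(W[knob],0),np.nanmax(W[knob],0),np.nanmin(W[knob],0),knob.sum())
    top=knob&(W[...,2]>.083); print(' knobtop',np.nanmean(W[top],0),top.sum())
    for f in r.trace(p,'tray_knob')[:3]:
        m=f['mask'];q=W[m]
        s=m&(W[...,2]<.04);xy=isect(p,m&~knob,.028);print(' trace',f['score'],f['uv'],circ(xy))
    for f in r.trace(p,'stand_home')[:3]:
        m=f['mask'];s=m&(np.abs(W[...,2]-.05)<.006);print(' stand',f['score'],f['uv'],circ(W[s][:,:2]),np.nanmedian(W[s],0))
    br=near((.56,.28),.075)&(H>10)&(H<40)&(S>80)&(W[...,2]>.04)
    _,lab,st,cen=cv2.connectedComponentsWithStats(br.astype(np.uint8))
    for i in range(1,len(st)):
        if st[i,4]>4: m=lab==i;print('  brass',st[i,4],cen[i],np.nanmedian(W[m],0),P(p,*cen[i],.066)[:2],np.median(hsv[m],0))
    u,v=(416,210) if n=='scene' else (221,200)
    K=cv2.resize(p['color'][v-40:v+40,u-40:u+40,::-1],(400,400),interpolation=3)
    u,v=(356,277) if n=='scene' else (311,211)
    L=cv2.resize(p['color'][v-40:v+40,u-40:u+40,::-1],(400,400),interpolation=3)
    cv2.imwrite('pics/crop_'+n+'.png',np.hstack([K,L]))
E
python3 meas.py; cd pics; python3 -c "
import cv2,numpy as np;cv2.imwrite('crops.png',cv2.resize(np.vstack([cv2.imread('crop_scene.png'),cv2.imread('crop_top.png')]),(600,600)))"
```

```text
scene blue 163 3fold centre-free:
  strip 54 [0.5352 0.0742]
  strip 50 [0.4774 0.0124]
  strip 59 [ 0.5615 -0.0081]
 knob cloud [0.5274 0.0184 0.0865] [0.5399 0.04   0.0935] [0.5103 0.0102 0.0506] 228
 knobtop [0.5256 0.024  0.0894] 123
 trace 0.82 [353.5, 277.6] (array([0.5281, 0.0221]), 0.08559354394674301)
 trace 0.72 [134.2, 393.4] (array([ 0.2907, -0.4483]), 0.08595732599496841)
 trace 0.67 [199.7, 304.4] (array([ 0.2637, -0.2228]), 0.08568138629198074)
 stand 0.87 [339.3, 180.3] (array([0.3316, 0.2813]), 0.07247313112020493) [0.3379 0.2695 0.0504]
 stand 0.82 [420.6, 159.0] (array([0.477 , 0.4982]), 0.07423143088817596) [0.4841 0.4852 0.0504]
 stand 0.68 [417.1, 212.7] (array([0.5593, 0.2885]), 0.07166466116905212) [0.5638 0.2782 0.0504]
  brass 45 [404.0222 189.5111] [0.5097 0.3083 0.0681] [0.5098 0.3091] [ 18. 146. 115.]
  brass 43 [421.8605 193.0698] [0.5572 0.3091 0.0758] [0.5552 0.3225] [ 11. 186. 141.]
  brass 43 [409.814 199.   ] [0.5402 0.276  0.0761] [0.5376 0.2858] [ 11. 189. 135.]
  brass 47 [438.7021 201.    ] [0.6046 0.3187 0.0679] [0.6041 0.3195] [ 18. 151. 118.]
[... 827 characters left out ...]
[146.2, 224.8] (array([0.4786, 0.4979]), 0.07021605968475342) [0.4778 0.4949 0.0506]
 stand 0.64 [220.8, 278.5] (array([0.3311, 0.2814]), 0.0702754482626915) [0.3301 0.2806 0.0504]
  brass 39 [207.7949 183.2308] [0.6013 0.3221 0.0685] [0.6016 0.3233] [ 17. 138.  73.]
  brass 51 [221.3137 189.6863] [0.5799 0.2825 0.0753] [0.5824 0.284 ] [ 12. 167.  83.]
  brass 51 [209.0392 198.2941] [0.5559 0.3166 0.0751] [0.5575 0.3187] [ 13. 168.  82.]
  brass 45 [238. 196.] [0.563  0.2349 0.0685] [0.5636 0.2359] [ 17. 136.  72.]
  brass 58 [222.8621 204.3448] [0.5391 0.2775 0.0743] [0.5396 0.2788] [ 12.  162.   81.5]
  brass 46 [210.3696 215.9783] [0.5054 0.3132 0.0679] [0.5061 0.3138] [ 17.  142.   70.5]
```

View pics/crops.png

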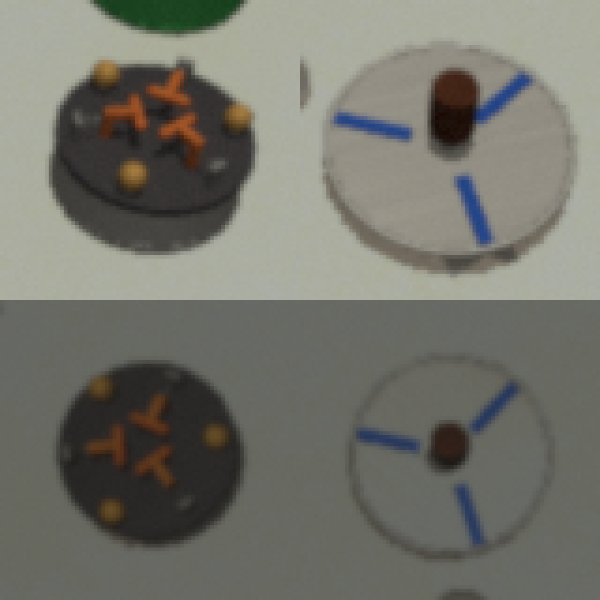

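Both cameras agree. The stand's axis is at about (0.5587, 0.289) and its balls at 36.2° (mod 120). The tray is at about (0.5245, 0.0260) and its strips at 76.8°, so the tray needs a turn of −40.6°. Next is a planner helper that works out the move numbers.

```bash
cat > go.py <<'E'
import sys
from h import *
from scipy.spatial.transform import Rotation as Ro
s=r.get_state();p=s['tcp_pos'];R=Ro.from_euler('xyz',s['eef_rot'],degrees=True).as_matrix()
y=R[:,1];yaw=np.degrees(np.arctan2(y[1],y[0]))
print('t',s['time_s'],'tcp',np.round(p,4),'yaw_y',round(yaw,2),'x',np.round(R[:,0],3),'q',np.round(s['joints'],1),'F',np.round(s['contact_force'],1),'w',round(s['gripper_width'],4))
for a in sys.argv[1:]:
    x_,y_,z_,w=map(float,a.split(','))
    w=np.radians(w);Y=np.array([np.cos(w),np.sin(w),0]);X=np.array([0,0,-1.]);T=np.c_[X,Y,np.cross(X,Y)]
    d=R.T@(np.array([x_,y_,z_])-p)/.15; q=Ro.from_matrix(R.T@T).as_rotvec()/(np.pi/4)
    print(a,'shift',np.round(d,3),'turn',np.round(q,3))
E
python3 go.py .5245,.026,.2,-70 .5245,.026,.2,20
```

```text
t 0.8 tcp [0.2269 0.6357 0.2456] yaw_y -109.64 x [-0.  0. -1.] q [ 86.9  20.5   0.7  -0.  -70.1 -16.5] F [ 0.2 -0.9  0.6] w 0.0878
.5245,.026,.2,-70 shift [ 0.304  3.161 -3.235] turn [-0.881  0.     0.   ]
.5245,.026,.2,20 shift [ 0.304  3.161 -3.235] turn [-2.881 -0.     0.   ]
```

Request:
send_rows(
  plan=[
    [[0, 0.2, -0.2], [0.18, 0, 0]],
    [[0, 0.4, -0.4], [0.36, 0, 0]],
    [[0, 0.6, -0.6], [0.54, 0, 0]],
    [[0, 0.8, -0.8], [0.72, 0, 0]],
    [[0, 0.98, -1.0], [0.9, 0, 0]],
  ],
  jaw=1,
  force=40,
)

```text
time_s: 1.3
tcp_pos: [0.3191, 0.4451, 0.2458]
eef_rot: [-43.0, 90.0, 76.5]
contact_force: [0.7, 0.2, 0.9]
gripper_width: 0.0879
```

```bash
python3 go.py .5245,.026,.2,166
```

```text
t 1.3 tcp [0.3191 0.4451 0.2458] yaw_y -150.46 x [ 0.     0.001 -1.   ] q [ 74.9   8.5 -15.5  -0.  -65.9 -45.3] F [0.7 0.2 0.9] w 0.0879
.5245,.026,.2,166 shift [ 0.304  0.187 -3.106] turn [0.968 0.001 0.   ]
```

Request:
send_rows(
  plan=[
    [[0, 0.01, -0.2], [0, 0, 0]],
    [[0, 0.02, -0.4], [0, 0, 0]],
    [[0, 0.04, -0.6], [0, 0, 0]],
    [[0, 0.05, -0.8], [0, 0, 0]],
    [[0, 0.06, -1.0], [0, 0, 0]],
  ],
)

```text
time_s: 1.8
tcp_pos: [0.3857, 0.309, 0.2461]
eef_rot: [-55.9, 89.9, 63.7]
contact_force: [-0.0, 0.1, 0.3]
gripper_width: 0.0876
```

Request:
send_rows(
  plan=[
    [[0, 0.01, -0.2], [0, 0, 0]],
    [[0, 0.02, -0.4], [0, 0, 0]],
    [[0, 0.04, -0.6], [0, 0, 0]],
    [[0, 0.05, -0.8], [0, 0, 0]],
    [[0, 0.06, -1.0], [0, 0, 0]],
  ],
)

```text
time_s: 2.3
tcp_pos: [0.4522, 0.173, 0.2463]
eef_rot: [-64.6, 89.9, 54.9]
contact_force: [0.8, 0.6, -0.7]
gripper_width: 0.0875
```

Request:
send_rows(
  plan=[
    [[0, 0.01, -0.2], [0.18, 0, 0]],
    [[0, 0.02, -0.4], [0.36, 0, 0]],
    [[0, 0.04, -0.6], [0.54, 0, 0]],
    [[0, 0.05, -0.8], [0.72, 0, 0]],
    [[0, 0.06, -1.0], [0.9, 0, 0]],
  ],
)

```text
time_s: 2.8
tcp_pos: [0.5188, 0.0369, 0.2465]
eef_rot: [-30.7, 89.8, 48.0]
contact_force: [1.2, -0.8, 0.6]
gripper_width: 0.0874
```

```bash
python3 go.py .5245,.026,.12,166 .5245,.026,.067,166
```

```text
t 2.8 tcp [0.5188 0.0369 0.2465] yaw_y 168.74 x [ 0.002  0.002 -1.   ] q [ 25.7   5.8 -18.6  -0.1 -65.4 -36.9] F [ 1.2 -0.8  0.6] w 0.0874
.5245,.026,.12,166 shift [ 0.843 -0.05  -0.066] turn [0.061 0.003 0.002]
.5245,.026,.067,166 shift [ 1.196 -0.05  -0.067] turn [0.061 0.003 0.002]
```

Request:
send_rows(
  plan=[
    [[0.15, -0.02, -0.03], [0, 0, 0]],
    [[0.32, -0.05, -0.067], [0, 0.003, 0.002]],
    [[0.5, -0.05, -0.067], [0, 0.003, 0.002]],
    [[0.67, -0.05, -0.067], [0, 0.003, 0.002]],
    [[0.82, -0.05, -0.067], [0, 0.003, 0.002]],
  ],
)

```text
time_s: 3.3
tcp_pos: [0.5243, 0.0255, 0.1224]
eef_rot: [108.8, 90.0, -172.5]
contact_force: [0.8, -0.1, -0.0]
gripper_width: 0.0875
```

```bash
python3 go.py .5245,.026,.068,168.7; python3 - <<'E'
from h import *
p=r.capture('scene');c=p['color'][200:330,270:440,::-1];cv2.imwrite('pics/pre.png',cv2.resize(c,None,fx=4,fy=4,interpolation=3))
E
```

```text
t 3.3 tcp [0.5243 0.0255 0.1224] yaw_y 168.71 x [-0. -0. -1.] q [ 24.2  13.2 -27.6  -0.  -49.2 -35.5] F [ 0.8 -0.1 -0. ] w 0.0875
.5245,.026,.068,168.7 shift [ 0.363 -0.001  0.003] turn [ 0. -0. -0.]
```

View pics/pre.png

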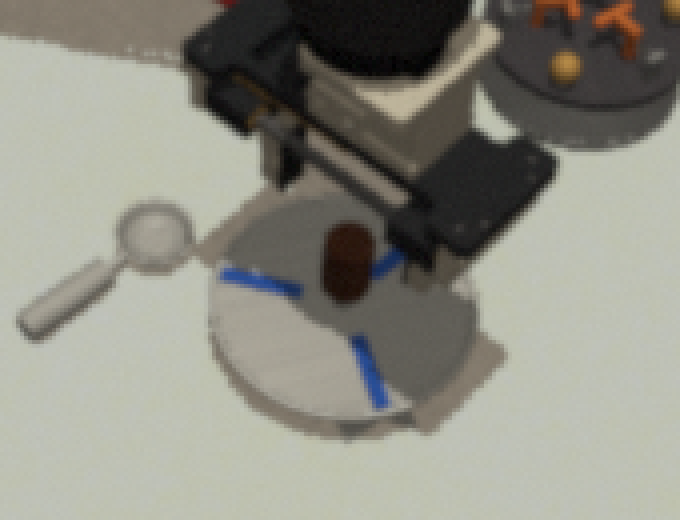

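The fingers sit above the knob, one on each side. I'll go down and grip.

Request:
send_rows(
  plan=[
    [[0.1, 0, 0], [0, 0, 0]],
    [[0.2, 0, 0], [0, 0, 0]],
    [[0.3, 0, 0], [0, 0, 0]],
    [[0.36, 0, 0], [0, 0, 0]],
    [[0.36, 0, 0], [0, 0, 0]],
  ],
)

```text
time_s: 3.85
tcp_pos: [0.5215, 0.0249, 0.0644]
eef_rot: [115.9, 89.6, -165.4]
contact_force: [-0.3, -0.4, -0.2]
gripper_width: 0.0878
```

Request:
send_rows(
  plan=[
    [[0, 0, 0], [0, 0, 0]],
    [[0, 0, 0], [0, 0, 0]],
    [[0, 0, 0], [0, 0, 0]],
    [[0, 0, 0], [0, 0, 0]],
    [[0, 0, 0], [0, 0, 0]],
  ],
  jaw=-1,
  force=45,
)

```text
time_s: 4.35
tcp_pos: [0.5217, 0.0249, 0.0647]
eef_rot: [115.3, 89.6, -166.0]
contact_force: [-0.9, 0.1, 0.0]
gripper_width: 0.0528
```

Request:
send_rows(
  plan=[
    [[0, 0, 0], [0, 0, 0]],
    [[0, 0, 0], [0, 0, 0]],
    [[0, 0, 0], [0, 0, 0]],
    [[0, 0, 0], [0, 0, 0]],
    [[0, 0, 0], [0, 0, 0]],
  ],
)

```text
time_s: 4.85
tcp_pos: [0.522, 0.025, 0.0648]
eef_rot: [115.7, 89.7, -165.6]
contact_force: [0.4, 0.5, 0.5]
gripper_width: 0.0295
```

Request:
send_rows(
  plan=[
    [[-0.1, 0, 0], [0, 0, 0]],
    [[-0.25, 0, 0], [0, 0, 0]],
    [[-0.45, 0, 0], [0, 0, 0]],
    [[-0.65, 0, 0], [0, 0, 0]],
    [[-0.8, 0, 0], [0, 0, 0]],
  ],
)

```text
time_s: 5.35
tcp_pos: [0.5224, 0.0252, 0.1862]
eef_rot: [113.6, 89.7, -167.7]
contact_force: [0.2, 0.4, -2.3]
gripper_width: 0.0295
```

```bash
python3 go.py .5587,.289,.19,128.1
```

```text
t 5.35 tcp [0.5224 0.0252 0.1862] yaw_y 168.67 x [-0.006 -0.001 -1.   ] q [ 24.2   9.3 -23.   -0.1 -58.1 -35.5] F [ 0.2  0.4 -2.3] w 0.0295
.5587,.289,.19,128.1 shift [-0.029  0.108  1.772] turn [ 0.902 -0.005 -0.006]
```

Request:
send_rows(
  plan=[
    [[0, 0.01, 0.12], [0, 0, 0]],
    [[0, 0.02, 0.3], [0, 0, 0]],
    [[0, 0.03, 0.5], [0, 0, 0]],
    [[0, 0.04, 0.7], [0, 0, 0]],
    [[0, 0.05, 0.88], [0, 0, 0]],
  ],
)

```text
time_s: 5.85
tcp_pos: [0.5404, 0.1571, 0.1853]
eef_rot: [113.8, 89.6, -167.6]
contact_force: [0.0, -0.1, -2.9]
gripper_width: 0.0291
```

Request:
send_rows(
  plan=[
    [[0, 0.01, 0.2], [0.18, 0, 0]],
    [[0, 0.02, 0.4], [0.36, 0, 0]],
    [[0, 0.03, 0.6], [0.54, 0, 0]],
    [[0, 0.04, 0.78], [0.72, 0, 0]],
    [[-0.02, 0.05, 0.89], [0.9, -0.005, -0.006]],
  ],
)

```text
time_s: 6.35
tcp_pos: [0.5587, 0.2909, 0.1863]
eef_rot: [172.8, 89.8, -149.4]
contact_force: [0.4, -0.8, -2.4]
gripper_width: 0.0296
```

Request:
send_rows(
  plan=[
    [[0, 0, 0], [0, 0, 0]],
    [[0, 0, 0], [0, 0, 0]],
    [[0, 0, 0], [0, 0, 0]],
    [[0, 0, 0], [0, 0, 0]],
    [[0, 0, 0], [0, 0, 0]],
  ],
)

```text
time_s: 6.85
tcp_pos: [0.5587, 0.2902, 0.1864]
eef_rot: [172.2, 89.8, -149.9]
contact_force: [-0.7, -1.0, -2.6]
gripper_width: 0.0296
```

```bash
python3 go.py .5587,.289,.19,128.1; python3 - <<'E'
from meas import *
from h import *
z0=r.get_state()['tcp_pos'][2]+.0035
for n in('scene','top'):
    p=r.capture(n);W=cloud(p);H,S,V=cv2.split(cv2.cvtColor(p['color'],cv2.COLOR_RGB2HSV))
    near=np.hypot(W[...,0]-.5587,W[...,1]-.289)<.1
    blue=(H>100)&(H<130)&(S>100)&near&(W[...,2]>.1)
    _,lab,st,cen=cv2.connectedComponentsWithStats(blue.astype(np.uint8))
    for i in range(1,len(st)):
        if st[i,4]>5:
            q=isect(p,lab==i,z0-.0395);m=q.mean(0);d=np.linalg.svd(q-m)[2][0]
            print(n,st[i,4],m,'z',np.nanmedian(W[lab==i][:,2]),'dir',np.degrees(np.arctan2(d[1],d[0])))
    u,v=np.nonzero(blue)[1].mean(),np.nonzero(blue)[0].mean();u,v=int(u),int(v)
    cv2.imwrite('pics/h_'+n+'.png',cv2.resize(p['color'][max(0,v-50):v+50,max(0,u-70):u+70,::-1],(560,400),interpolation=3)[:, :])
cv2.imwrite('pics/held.png',cv2.resize(np.vstack([cv2.imread('pics/h_scene.png'),cv2.imread('pics/h_top.png')]),(420,600)))
E
```

```text
t 6.85 tcp [0.5587 0.2902 0.1864] yaw_y 127.85 x [-0.004 -0.002 -1.   ] q [ 45.2  18.9  -9.8  -0.1 -61.6 -97.3] F [-0.7 -1.  -2.6] w 0.0296
.5587,.289,.19,128.1 shift [-0.024 -0.006 -0.005] turn [-0.006 -0.005 -0.001]
scene 39 [0.5148 0.3118] z 0.15125151178366858 dir -24.65246428259769
scene 51 [0.5652 0.2414] z 0.15149719757047309 dir -83.3269926650491
top 42 [0.5641 0.2437] z 0.15147924805025736 dir 94.98684601443757
top 39 [0.5147 0.313 ] z 0.15118237632326093 dir 157.28875482925574
```

View pics/held.png

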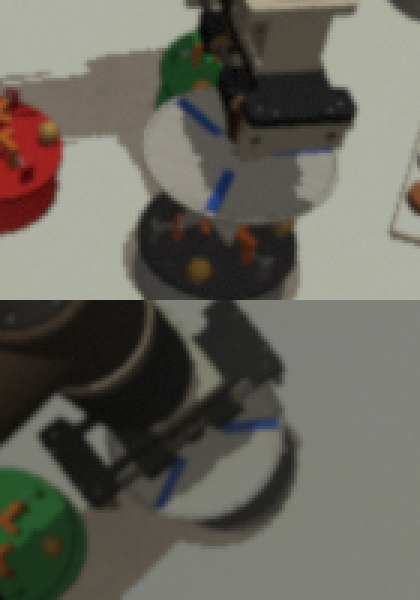

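The tray is held level over the dark stand. Two strips are visible in each view, pointing at about −84° and 156.5° (the balls are at −83.7° and 156.3°), and the knob is 1–2 mm off the axis. I'll lower it with a small correction.

```bash
python3 go.py .5572,.2885,.136,127.9
```

```text
t 6.95 tcp [0.5588 0.2905 0.1865] yaw_y 127.84 x [-0.003 -0.002 -1.   ] q [ 45.2  18.9  -9.8  -0.1 -61.6 -97.3] F [-0.   0.3 -2.6] w 0.0295
.5572,.2885,.136,127.9 shift [ 0.337 -0.004 -0.015] turn [-0.001 -0.005 -0.001]
```

Request:
send_rows(
  plan=[
    [[0.06, 0, -0.015], [0, -0.005, 0]],
    [[0.14, -0.004, -0.015], [0, -0.005, 0]],
    [[0.22, -0.004, -0.015], [0, -0.005, 0]],
    [[0.3, -0.004, -0.015], [0, -0.005, 0]],
    [[0.337, -0.004, -0.015], [0, -0.005, 0]],
  ],
)

```text
time_s: 7.45
tcp_pos: [0.5564, 0.2879, 0.1337]
eef_rot: [169.1, 89.8, -153.0]
contact_force: [-0.5, -0.6, -2.7]
gripper_width: 0.0297
```

```bash
python3 go.py .5572,.2885,.1305,127.9 .5572,.2885,.120,127.9
```

```text
t 7.45 tcp [0.5564 0.2879 0.1337] yaw_y 127.83 x [-0.003 -0.001 -1.   ] q [ 45.2  21.3 -13.8  -0.1 -55.1 -97.3] F [-0.5 -0.6 -2.7] w 0.0297
.5572,.2885,.1305,127.9 shift [ 0.021 -0.     0.006] turn [-0.002 -0.004 -0.001]
.5572,.2885,.120,127.9 shift [ 0.091 -0.     0.007] turn [-0.002 -0.004 -0.001]
```

Request:
send_rows(
  plan=[
    [[0.01, 0, 0.005], [0, -0.004, 0]],
    [[0.02, 0, 0.005], [0, -0.004, 0]],
    [[0.03, 0, 0.005], [0, -0.004, 0]],
    [[0.04, 0, 0.005], [0, -0.004, 0]],
    [[0.045, 0, 0.005], [0, -0.004, 0]],
  ],
)

```text
time_s: 7.95
tcp_pos: [0.558, 0.2891, 0.1289]
eef_rot: [1.7, 89.8, 39.6]
contact_force: [-2.8, 0.1, 9.3]
gripper_width: 0.0294
```

```bash
python3 go.py .5572,.2885,.120,127.9
```

```text
t 7.95 tcp [0.558  0.2891 0.1289] yaw_y 127.88 x [ 0.003  0.002 -1.   ] q [ 45.2  21.5 -14.2   0.  -54.1 -97.3] F [-2.8  0.1  9.3] w 0.0294
.5572,.2885,.120,127.9 shift [ 0.059 -0.    -0.007] turn [-0.001  0.004 -0.   ]
```

The jaws are met about 9 mm above home, as expected. I'll keep pressing.

Request:
send_rows(
  plan=[
    [[0.01, 0, 0], [0, 0, 0]],
    [[0.02, 0, 0], [0, 0, 0]],
    [[0.03, 0, 0], [0, 0, 0]],
    [[0.035, 0, 0], [0, 0, 0]],
    [[0.04, 0, 0], [0, 0, 0]],
  ],
)

```text
time_s: 8.45
tcp_pos: [0.5584, 0.2894, 0.1236]
eef_rot: [2.8, 89.7, 40.6]
contact_force: [0.5, 0.6, -2.3]
gripper_width: 0.0295
```

```bash
python3 go.py .5572,.2885,.120,127.9
```

```text
t 8.45 tcp [0.5584 0.2894 0.1236] yaw_y 127.87 x [ 0.004  0.003 -1.   ] q [ 45.2  21.8 -14.5   0.  -53.4 -97.3] F [ 0.5  0.6 -2.3] w 0.0295
.5572,.2885,.120,127.9 shift [ 0.024 -0.    -0.01 ] turn [-0.001  0.006 -0.   ]
```

Request:
send_rows(
  plan=[
    [[0.01, 0, 0], [0, 0.006, 0]],
    [[0.02, 0, 0], [0, 0.006, 0]],
    [[0.03, 0, 0], [0, 0.006, 0]],
    [[0.035, 0, 0], [0, 0.006, 0]],
    [[0.04, 0, 0], [0, 0.006, 0]],
  ],
)

```text
time_s: 8.95
tcp_pos: [0.5579, 0.289, 0.1204]
eef_rot: [-98.3, 90.0, -60.4]
contact_force: [-12.9, -5.2, 28.2]
gripper_width: 0.0292
```

```bash
python3 go.py .5572,.2885,.117,127.9
```

```text
t 8.95 tcp [0.5579 0.289  0.1204] yaw_y 127.93 x [ 0. -0. -1.] q [ 45.2  22.1 -14.6   0.  -53.3 -97.3] F [-12.9  -5.2  28.2] w 0.0292
.5572,.2885,.117,127.9 shift [ 0.023  0.    -0.006] turn [ 0.001 -0.     0.001]
```

It's on the balls: 28 N at the expected height. I'll relax the press, let go slowly, then rise.

Request:
send_rows(
  plan=[
    [[0.005, 0, 0], [0, 0, 0]],
    [[0.005, 0, 0], [0, 0, 0]],
    [[0.003, 0, 0], [0, 0, 0]],
    [[0, 0, 0], [0, 0, 0]],
    [[0, 0, 0], [0, 0, 0]],
  ],
)

```text
time_s: 9.45
tcp_pos: [0.5577, 0.289, 0.1207]
eef_rot: [-137.2, 90.0, -99.3]
contact_force: [-4.1, -1.3, 7.1]
gripper_width: 0.0291
```

Request:
send_rows(
  plan=[
    [[0, 0, 0], [0, 0, 0]],
    [[0, 0, 0], [0, 0, 0]],
    [[0, 0, 0], [0, 0, 0]],
    [[0, 0, 0], [0, 0, 0]],
    [[0, 0, 0], [0, 0, 0]],
  ],
  jaw=1,
)

```text
time_s: 9.95
tcp_pos: [0.5578, 0.2889, 0.1205]
eef_rot: [-140.6, 90.0, -102.6]
contact_force: [-0.0, -0.2, -0.3]
gripper_width: 0.064
```

Request:
send_rows(
  plan=[
    [[0, 0, 0], [0, 0, 0]],
    [[0, 0, 0], [0, 0, 0]],
    [[0, 0, 0], [0, 0, 0]],
    [[0, 0, 0], [0, 0, 0]],
    [[0, 0, 0], [0, 0, 0]],
  ],
)

```text
time_s: 10.45
tcp_pos: [0.5578, 0.2889, 0.1205]
eef_rot: [-141.5, 90.0, -103.6]
contact_force: [-0.5, 0.1, 0.6]
gripper_width: 0.0875
```

```bash
python3 go.py
```

```text
t 10.45 tcp [0.5578 0.2889 0.1205] yaw_y 127.93 x [-0.    -0.001 -1.   ] q [ 45.2  22.1 -14.5   0.  -53.4 -97.3] F [-0.5  0.1  0.6] w 0.0875
```

Request:
send_rows(
  plan=[
    [[-0.15, 0, 0], [0, 0, 0]],
    [[-0.35, 0, 0], [0, 0, 0]],
    [[-0.55, 0, 0], [0, 0, 0]],
    [[-0.75, 0, 0], [0, 0, 0]],
    [[-0.9, 0, 0], [0, 0, 0]],
  ],
)

```text
time_s: 10.95
tcp_pos: [0.5582, 0.2892, 0.2578]
eef_rot: [-22.1, 89.9, 15.8]
contact_force: [0.7, 0.5, -0.2]
gripper_width: 0.0875
```

Request:
send_rows(
  plan=[
    [[0, -0.2, -0.1], [0, 0, 0]],
    [[0, -0.4, -0.2], [0, 0, 0]],
    [[0, -0.6, -0.3], [0, 0, 0]],
    [[0, -0.8, -0.4], [0, 0, 0]],
    [[0, -1.0, -0.5], [0, 0, 0]],
  ],
)

```text
time_s: 11.45
tcp_pos: [0.5913, 0.1235, 0.258]
eef_rot: [-19.5, 89.9, 18.4]
contact_force: [0.6, 0.9, 0.1]
gripper_width: 0.0877
```

Request:
send_rows(
  plan=[
    [[0, -0.2, -0.1], [0, 0, 0]],
    [[0, -0.4, -0.2], [0, 0, 0]],
    [[0, -0.6, -0.3], [0, 0, 0]],
    [[0, -0.8, -0.4], [0, 0, 0]],
    [[0, -0.8, -0.4], [0, 0, 0]],
  ],
)

```text
time_s: 11.95
tcp_pos: [0.618, -0.0113, 0.2578]
eef_rot: [-38.0, 89.9, -0.2]
contact_force: [0.8, -0.0, 0.0]
gripper_width: 0.0872
```

```bash
python3 go.py; python3 - <<'E'
from meas import *
I=[]
for n in('scene','top'):
    p=r.capture(n);W=cloud(p);H,S,V=cv2.split(cv2.cvtColor(p['color'],cv2.COLOR_RGB2HSV))
    d=np.hypot(W[...,0]-.5587,W[...,1]-.289);near=d<.1
    blue=(H>100)&(H<130)&(S>100)&near
    _,lab,st,cen=cv2.connectedComponentsWithStats(blue.astype(np.uint8))
    for i in range(1,len(st)):
        if st[i,4]>5: print(n,st[i,4],isect(p,lab==i,.0845).mean(0),'z',np.nanmedian(W[lab==i][:,2]))
    pl=(d>.025)&(d<.075)&(W[...,2]>.07)&(W[...,2]<.1);q=W[pl]
    c=np.linalg.lstsq(np.c_[q[:,:2]-[.5587,.289],np.ones(len(q))],q[:,2],rcond=None)[0];print(' plate slope,z',c,pl.sum())
    kt=(d<.03)&(W[...,2]>.138);print(' knobtop',np.nanmean(W[kt],0))
    f=r.find_in(p,'plain_knob');print(' plain',[(x['score'],x['uv']) for x in f[:2]])
    v,u=np.nonzero(blue);u,v=int(u.mean()),int(v.mean());I.append(cv2.resize(p['color'][v-45:v+45,u-60:u+60,::-1],(400,300),interpolation=3))
cv2.imwrite('pics/final.png',np.vstack(I))
E
```

```text
t 11.95 tcp [ 0.618  -0.0113  0.2578] yaw_y 127.78 x [ 0.001 -0.    -1.   ] q [ 17.   14.8  -5.9   0.  -69.2 -69.3] F [ 0.8 -0.   0. ] w 0.0872
scene 20 [0.6072 0.3275] z 0.08573446608858687
 plate slope,z [-0.0023  0.0042  0.0847] 287
 knobtop [nan nan nan]
 plain [(0.68, [257.8, 374.5])]
 plate slope,z [0.0116 0.0219 0.083 ] 212
 knobtop [nan nan nan]
 plain [(0.81, [419.4, 227.8])]<stdin>:12: RuntimeWarning: Mean of empty slice
<stdin>:14: RuntimeWarning: Mean of empty slice.
  ret = ret.dtype.type(ret / rcount)
Traceback (most recent call last):
ValueError: cannot convert float NaN to integer
```

The arm is blocking the view, so I'll move it further off.

Request:
send_rows(
  plan=[
    [[0, -0.1, -0.2], [0, 0, 0]],
    [[0, -0.3, -0.4], [0, 0, 0]],
    [[0, -0.5, -0.6], [0, 0, 0]],
    [[0, -0.7, -0.8], [0, 0, 0]],
    [[0, -0.8, -1.0], [0, 0, 0]],
  ],
)

```text
time_s: 12.65
tcp_pos: [0.5736, -0.1954, 0.2576]
eef_rot: [-24.4, 89.9, 13.7]
contact_force: [0.7, -0.5, -0.1]
gripper_width: 0.0874
```

Request:
send_rows(
  plan=[
    [[0, -0.2, 0], [0, 0, 0]],
    [[0, -0.4, 0], [0, 0, 0]],
    [[0, -0.6, 0], [0, 0, 0]],
    [[0, -0.6, 0], [0, 0, 0]],
    [[0, -0.6, 0], [0, 0, 0]],
  ],
)

```text
time_s: 13.15
tcp_pos: [0.6293, -0.2656, 0.2569]
eef_rot: [8.8, 89.9, 46.8]
contact_force: [0.3, 0.6, 0.2]
gripper_width: 0.0876
```

```bash
python3 go.py; python3 - <<'E'
from meas import *
I=[]
for n,(u,v) in(('scene',(418,195)),('top',(218,197))):
    p=r.capture(n);W=cloud(p);H,S,V=cv2.split(cv2.cvtColor(p['color'],cv2.COLOR_RGB2HSV))
    d=np.hypot(W[...,0]-.5587,W[...,1]-.289)
    blue=(H>100)&(H<130)&(S>100)&(d<.1)
    _,lab,st,cen=cv2.connectedComponentsWithStats(blue.astype(np.uint8))
    for i in range(1,len(st)):
        if st[i,4]>5: print(n,st[i,4],isect(p,lab==i,.0845).mean(0))
    pl=(d>.025)&(d<.075)&(W[...,2]>.07)&(W[...,2]<.1);q=W[pl]
    if len(q)>9:print(' plate slope,z',np.linalg.lstsq(np.c_[q[:,:2]-[.5587,.289],np.ones(len(q))],q[:,2],rcond=None)[0],pl.sum())
    kt=(d<.03)&(W[...,2]>.138);print(' knobtop',np.nanmean(W[kt],0),kt.sum())
    I.append(cv2.resize(p['color'][v-45:v+45,u-60:u+60,::-1],(400,300),interpolation=3))
cv2.imwrite('pics/final.png',np.vstack(I))
E
```

```text
t 13.15 tcp [ 0.6293 -0.2656  0.2569] yaw_y 128.05 x [ 0.001  0.001 -1.   ] q [ -6.6  20.9   2.8  -0.1 -71.8 -45.3] F [0.3 0.6 0.2] w 0.0876
scene 8 [0.5311 0.3031]
scene 38 [0.599  0.3206]
scene 44 [0.5642 0.2406]
 plate slope,z [0.0044 0.0035 0.0843] 1175
 knobtop [0.5614 0.2862 0.1451] 94
top 29 [0.6011 0.3234]
top 37 [0.5632 0.2411]
top 36 [0.5113 0.3122]
 plate slope,z [0.0016 0.0016 0.0845] 1886
 knobtop [0.5581 0.2897 0.1458] 97
```

View pics/final.png

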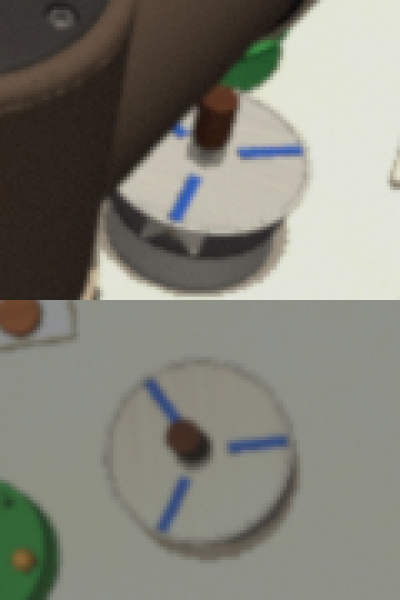

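The tray sits level on the stand (slope under 0.005, plate at 84.4 mm against 84 nominal, knob top at 145.5 mm against 146). The strips point at the balls and the arm is clear, so I'm handing in.

```bash
python3 -c "
from plant import r
print(r.close_job())"
```

```text
the job is handed in; nothing more can be done
None
```

I gripped the strip tray by its knob and lifted it. I turned it −40.6° while carrying it to the dark stand, then pressed it home through the spring jaws. They resisted with about 9 N around 9 mm above home, then pulled it in. It was firm on the balls at 28 N before I let go and moved the arm clear, and I handed the job in at about 13.3 s.

**Last checks:**
- **Height and tilt:** both cameras show the plate at 84.3–84.5 mm (84 nominal) and level to under 0.006 rad. The knob top is at 145–146 mm (146 nominal).
- **Sideways:** the top camera puts the knob within about 1 mm of the stand's axis. The scene camera's knob-top average is about 4 mm off, but it sees the knob from one side with the arm partly in view, so I trust the top camera.
- **Strips:** their positions match the ball directions.
- **Plain tray:** it still shows in about the same place in both pictures (within 3 pixels), and the arm never went down near it.

The first of these checks failed because the arm blocked the view. I moved it further off and repeated the check.

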